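# Release the screw-tray shuttle

### The arm

A 6-joint arm with a two-finger parallel gripper is mounted at the origin on a cart in front of the work surface, level with it; the furniture and walls round the work are solid. World frame = base frame: x ahead of the robot, y to its left, z up, the work surface at z = 0. Lengths are in m, angles in degrees, forces in N, time in s.
With the tool pointing down it reaches from about 0.25 to 0.725 m from the base axis. Payload 9.7 kg.
Tool frame: the origin (TCP) lies between the finger pads; the fingertips stand bot.tcp_to_tips ahead of it and the grasp point (between the pads) lies 11 mm behind it (bot.tcp_to_tips is the distance from the TCP to the fingertips, in m); z points along the fingers, y is the line along which they close (so a half turn about z gives the same grasp; the last joint's range is limited). The gripper opens to 85 mm and grips with 20 to 120 N. Pads are 22 mm wide; open, the fingers measure 114 mm over their backs; the gripper's body (76 mm by 85 mm) begins 54 mm behind the grasp point. The pads swing forward as they close: fully open they stand 13 mm farther back than shut.
Start: joints at [-73.052, 4.979, 10.078, 95.1, 0, 90], TCP at [0.16, -0.526, 0.211] pointing down, gripper open.
Joint ranges: [-179.16, 179.16], [-48.56, 103.87], [-65.8, 70.77], [-126.05, 130.52], [-82.76, 87.17], [-180, 180]. Speed limits (degrees/s): [127.2, 127.2, 147.25, 180, 180, 180].

### API

Orientations are given as [roll, pitch, yaw] about the fixed x, y, z axes, in that order (R = Rz(yaw) Ry(pitch) Rx(roll)).
In Python, from workcell import bot gives the robot as it stands. The module is installed in compiled form; this text tells all that it offers.
- The arm moves only by the tool carry_out, never from a script. Its arguments are lists of equal length, an entry for each row: "linear": the shift along the world's x, y, z normalised to -1 to 1, where 1 is 2 cm, a list of three; "rotation": the turn, a rotation vector about the world's x, y, z normalised to -1 to 1, where 1 is 8 degrees, a list of three; "grip": the closure, from -1 (fully open) to 1 (shut). In form: {"linear": [[tx, ty, tz], ...], "rotation": [[rx, ry, rz], ...], "grip": [grip, ...]}. A call has 1 to 12 rows; each row shifts and turns the commanded pose from where the row before left it; what a row does not reach is not made up. A row lasts 1/10 s, in which the tool goes at most 50 mm and 8.59 degrees, less where a joint would pass 70% of its speed; a pose out of reach is approached as far as the arm can. A call with a number of a shift or a turn outside -1 to 1 is refused whole. A call with a gripper value outside its range is refused whole. The fingers move at their own pace and stop on an object; "grip_force" is the grip in N (left out, the last holds). Time passes only in rows, so rows that do not move let the fingers close. It gives the time, the measured TCP pose, the force, the opening and the grip force at its end, in the units of the state.
- bot.get_obs(): the state, without advancing time (a new reading comes with each control period).
- bot.camera(name): name is "scene" or "top" or "wrist"; returns the picture (420x560x3 uint8, blue, green, red); there is no depth.
- bot.camera_model(name): a dict with "fx", "fy", "cx", "cy" (pixels), "camera_from_world" (4x4, takes a point from world to camera coordinates). Camera axes: x right, y up, looking along -z (the intrinsics and any distortion apply to the point x, -y, -z); pixel columns grow to the right and rows downward; lengths in m; the calibration is good to about 2 mm. The wrist camera is an equidistant fisheye: a pixel r from the principal point sees the ray r / f radians off the axis. A picture is of the moment at which its call begins: read the wrist's pose just before it. camera_model takes no time and is no camera call; for the wrist camera it gives the pose at the moment of the call.
- bot.job_done(): hands the job in; it is judged then, once.
The state is a dict: "time": time; "q": joint angles; "qd": joint speeds; "joint_efforts": joint torques, N m; "ee_pos": TCP position; "tcp_rot": TCP orientation; "wrist_force": force on the tool from outside, world axes, zero at the start; "torque": the same for the moment, N m; "opening": finger opening in m; "grasp_force": force on a finger pad.
Only numpy, scipy, OpenCV 4.12 (cv2) and the standard library are available. Lean on these libraries where they do the work, as an engineer would, in place of code of your own. Each camera call takes 0.05 s, during which the arm holds its last target. There are 200 camera calls.

### The job

Slide the yellow guard fully open to uncover the red knob of the index plunger, then pull the knob straight up as far as it goes so that the sprung shuttle runs out with the screw tray. Finish while still gripping the knob and holding the plunger fully up; leave the things round about where they are.

Things in the scene. Friction and masses are not known exactly. Their poses are not given: they have to be found in the camera images.
- feeder: Screw-tray feeder, bolted to the bench: grey base plate 124 mm (its x) by 360 mm (its y, from y = -240 to +120 mm), with an aluminium bridge deck (124 x 156 mm, y = -38 to +118 mm) whose top is 50 mm above the bench. Origin on the bench straight under the plunger axis; z up; +y is the direction in which the guard opens; the shuttle with the tray stands on the -y side and runs out to -y.
- guard (a joint): Travel of the yellow guard along the deck in feeder +y, m: about 0 = shut over the knob (it may start up to 6 mm open), 0.082 = fully open at its stop. It stays where it is left; about 2 N of friction. Hood 44 mm wide (x), 56 mm long (y), roof 107 mm above the bench, open on the -y end and below. While shut it covers the knob completely.
- guard_tab (a point): Grip point in the upright black tab on the guard's roof, 130 mm above the bench. The tab is 14 mm thick (feeder x), 36 mm long (feeder y) and stands from 107 to 144 mm above the bench: pinch it from above with the fingers closing along feeder x. Moves with the guard; axes as the feeder's.
- plunger (a joint): Lift of the sprung index plunger, m: 0 = down, its pin in the hole of the shuttle; 0.014 = fully up at its hard stop. The spring pulls it down with about 7 N at rest, 13 N fully up; let go, it snaps back. The shuttle is free above about 8 mm, but that is not fully up.
- pull_knob: Red round knob on top of the plunger, 26 mm in diameter, upright. With the plunger down it stands from 74 to 98 mm above the bench. Below it is a dark round bush 25 mm in diameter, 50 to 62 mm above the bench, and a collar of 18 mm up to 70 mm. This origin lies on the plunger axis at bench level when the plunger is down and rises with the plunger.
- knob_grip (a point): Centre of the red knob, 86 mm above the bench with the plunger down; rises with the plunger. Two low guard rails beside it reach 57 mm above the bench, 30 mm to each side in feeder x. Pinch the knob from above with the fingers closing along feeder x, clear of the opened guard.
- shuttle (a joint): Travel of the sprung shuttle towards feeder -y, m: 0 = held back by the plunger pin, 0.050 = run out against its buffer. A spring of about 6 N drives it as soon as the pin is clear, taking about a second.
- tray (a point): Grey open tray of screws fixed on the shuttle, 87 mm (feeder x) by 130 mm (feeder y), its top 68 mm above the bench. This point lies under its centre, 24 mm above the bench.
- grease_tin: Cream round tin, 72 mm in diameter, 40 mm high, loose on the bench: a bystander. Origin under its centre.
- pad_block_1: Wooden block 50 x 50 x 85 mm standing upright, loose: a bystander. Origin under its centre.

How it is judged (in metres and radians):
On the way, in this order (a step that is already met when the one before it is completed fails the run):
1. the guard is slid fully open, the plunger still down (value of joint guard above 0.074 m and value of joint plunger below 0.004 m), for 0.2 s.
2. the fingers hold the plunger fully up by its knob and the shuttle has run out (value of joint plunger above 0.0115 m and contact force between the fingers and pull_knob above 3 N and value of joint shuttle above 0.045 m), for 0.2 s.
At the end, for the whole second after the job is handed in: The fingers grip the red knob (more than 3 N) and hold the plunger at least 11.5 mm of its 14 mm up, the guard is at least 74 mm of its 82 mm open, and the shuttle with the tray has run out at least 45 mm of its 50 mm (all of step 2 and value of joint guard above 0.074 m); the arm keeps its last pose, push and grip.
It fails at once if the grease tin is shifted by more than 30 mm (distance of grease_tin from where it was at the start of the episode above 0.03 m).
It fails at once if the wooden block is shifted by more than 30 mm (distance of pad_block_1 from where it was at the start of the episode above 0.03 m).
It also fails if it takes over 38 s, if anything falls off the work surface, if the arm or the gripper's body presses on something with over 40 N, if the wrist force passes 120 N, or if a joint passes its speed limit or range.

## Working session

There is one attempt and no reset: what is moved stays moved. The work goes in short steps, Python scripts to look and compute and a tool call to move; the robot and the scene stay as the last step left them, time stands still between calls to the robot, and variables do not carry over. Pictures are saved under pics/ and viewed, at most 10 in all, crops included, and the job is handed in when it is done.

Besides the shell and the picture viewer there is one more tool, called after "Request:" by a JSON object that holds its "name" and its "arguments". carry_out: Moves the arm, as the interface text tells. Its arguments: {"type":"object","properties":{"linear":{"type":"array","items":{"type":"array","items":{"type":"number"}}},"rotation":{"type":"array","items":{"type":"array","items":{"type":"number"}}},"grip":{"type":"array","items":{"type":"number"}},"grip_force":{"type":"number"}},"required":["linear","rotation","grip"]}

```bash
mkdir -p pics; python3 - <<'E'
from workcell import bot
import cv2,numpy as np
o=bot.get_obs();print({k:np.round(o[k],3).tolist() for k in o if k in('time','ee_pos','tcp_rot','opening','q')},bot.tcp_to_tips)
for n in("scene","top"):
    cv2.imwrite(f"pics/{n}0.png",bot.camera(n))
E
```

```text
{'time': 0.0, 'q': [-73.055, 5.007, 10.033, 95.098, -0.001, 89.999], 'ee_pos': [0.16, -0.526, 0.211], 'tcp_rot': [-179.928, 0.001, 16.946], 'opening': 0.086} 0.008
```

View pics/top0.png

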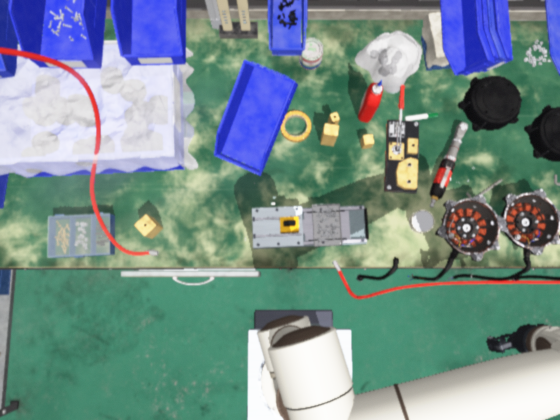

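View pics/scene0.png

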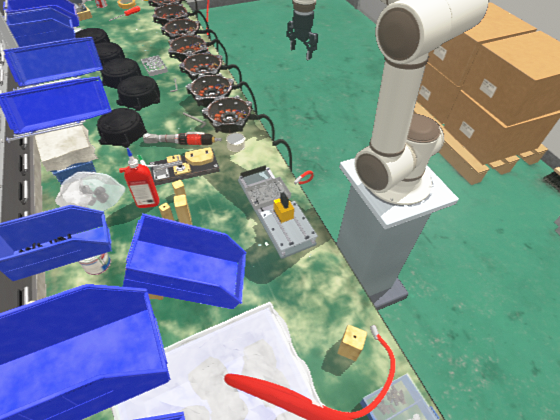

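The top view shows the feeder at about (310,226), with its deck on the left (yellow guard at about (289,225)) and the tray on the right. I'll enlarge it to measure.

```bash
python3 - <<'E'
from workcell import bot
import cv2,numpy as np
im=cv2.imread("pics/top0.png")
cv2.imwrite("pics/topc.png",cv2.resize(im[190:265,240:380],None,fx=5.7,fy=5.7,interpolation=cv2.INTER_CUBIC))
m=bot.camera_model("top");print({k:np.round(v,4).tolist() for k,v in m.items()})
hsv=cv2.cvtColor(im,cv2.COLOR_BGR2HSV)
mk=cv2.inRange(hsv[200:250,260:320],(18,150,120),(35,255,255));ys,xs=np.nonzero(mk)
print(xs.min()+260,xs.max()+260,ys.min()+200,ys.max()+200,xs.mean()+260,ys.mean()+200)
E
```

```text
{'fx': 470.0271, 'fy': 470.0271, 'cx': 284.5152, 'cy': 211.1811, 'camera_from_world': [[-0.0018, -1.0, 0.0097, 0.0467], [0.9888, -0.0003, 0.1491, -0.5175], [-0.1491, 0.0099, 0.9888, -1.4346], [0.0, 0.0, 0.0, 1.0]]}
280 297 217 232 288.964824120603 224.69849246231155
```

View pics/topc.png

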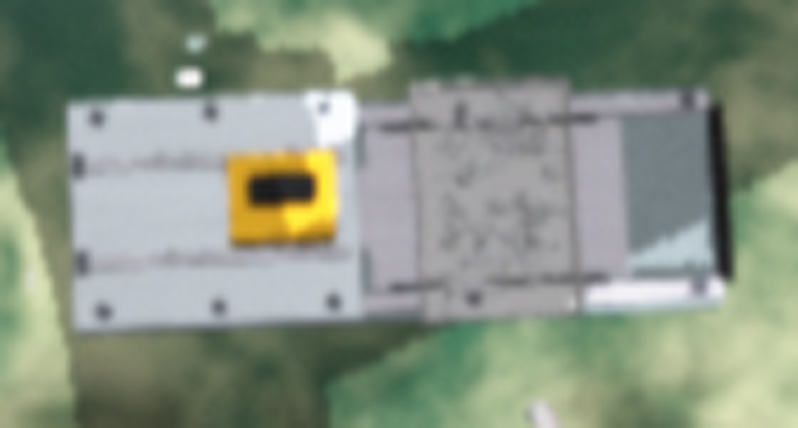

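The crop shows the deck corners at (67,102), (356,93), (75,331) and (362,318). The black tab's top is at about (248–315, 174–205) and the guard roof spans x 228–336. Feeder +y points left, which is world +y.

```bash
cat > h.py <<'E'
import numpy as np
def ray(m,u,v):
    T=m["camera_from_world"];R=T[:3,:3];c=-R.T@T[:3,3]
    d=R.T@np.array([(u-m["cx"])/m["fx"],-(v-m["cy"])/m["fy"],-1]);return c,d
def at(m,u,v,z):
    c,d=ray(m,u,v);return c+d*(z-c[2])/d[2]
def proj(m,p):
    q=m["camera_from_world"][:3]@np.append(p,1);return m["cx"]+m["fx"]*q[0]/-q[2],m["cy"]-m["fy"]*q[1]/-q[2]
E
python3 - <<'E'
from workcell import bot
from h import *
from scipy.optimize import least_squares as ls
m=bot.camera_model("top");f=lambda a:(240+(a[0]+.5)/5.7-.5,190+(a[1]+.5)/5.7-.5)
C=[(67,102),(356,93),(75,331),(362,318)];L=np.array([(62,118),(62,-38),(-62,118),(-62,-38)])/1e3
W=np.array([at(m,*f(c),.05)[:2] for c in C]);print(W.round(4).tolist())
F=lambda s:(L@np.array([[np.cos(s[2]),np.sin(s[2])],[-np.sin(s[2]),np.cos(s[2])]])+s[:2]-W).ravel()
r=ls(F,[.3,0,0]);print(r.x[:2],np.degrees(r.x[2]),r.fun.round(4))
for c in [(248,174),(315,174)]: print('tab far',at(m,*f(c),.144))
for c in [(248,205),(315,205)]: print('tab near',at(m,*f(c),.144),at(m,*f(c),.107))
for c in [(228,157),(336,152),(230,245)]: print('roof',at(m,*f(c),.107))
s=r.x;yw=s[2]
for g in(0,.006):
    p=lambda x,y,z:np.round((np.array(proj(m,[s[0]+x*np.cos(yw)-y*np.sin(yw),s[1]+x*np.sin(yw)+y*np.cos(yw),z]))-[239.6,189.6])*5.7,0)
    print(g,[p(a,b+g,.144) for a in(-.007,.007) for b in(-.018,.018)],[p(a,b+g,.107) for a in(-.022,.022) for b in(-.028,.028)])
for n,u,v in(('blk',148,225),('disc',422,221),('can',311,50)): print(n,at(m,u,v,.04))
E
```

```text
[[0.5275, 0.1495], [0.5325, -0.0083], [0.4026, 0.1441], [0.4094, -0.0107]]
[0.46939797 0.02867854] 2.016586401300288 [-0.0003 -0.0007  0.0002  0.0012  0.0007  0.0003 -0.0006 -0.0008]
tab far [0.47548823 0.05141927 0.144     ]
tab far [0.47547154 0.01733441 0.144     ]
tab near [0.45961678 0.05144022 0.144     ] [0.46404321 0.05118435 0.107     ]
tab near [0.45959623 0.01741456 0.144     ] [0.4640221  0.01622698 0.107     ]
roof [0.48931986 0.06161084 0.107     ]
roof [0.49193696 0.00509304 0.107     ]
roof [0.44309367 0.06057962 0.107     ]
0 [array([329., 198.]), array([258., 201.]), array([327., 171.]), array([257., 173.])] [array([346., 235.]), array([239., 239.]), array([343., 151.]), array([236., 155.])]
0.006 [array([317., 199.]), array([246., 201.]), array([316., 171.]), array([245., 174.])] [array([335., 235.]), array([227., 239.]), array([331., 152.]), array([224., 155.])]
blk [0.47404156 0.47067189 0.04      ]
disc [ 0.48614214 -0.38411847  0.04      ]
can [ 1.05585777 -0.04223887  0.04      ]
```

Request:
{"name": "carry_out", "arguments": {"linear": [[0.48,0.876,0],[0.48,0.876,0],[0.48,0.876,0],[0.48,0.876,0],[0.48,0.876,0],[0.48,0.876,0],[0.48,0.876,0],[0.48,0.876,0],[0.48,0.876,0],[0.48,0.876,0],[0.48,0.876,0],[0.48,0.876,0]], "rotation": [[0,0,0.293],[0,0,0.293],[0,0,0.293],[0,0,0.293],[0,0,0.293],[0,0,0.293],[0,0,0.293],[0,0,0.293],[0,0,0.293],[0,0,0.293],[0,0,0.293],[0,0,0.293]], "grip": [-1,-1,-1,-1,-1,-1,-1,-1,-1,-1,-1,-1], "grip_force": 60}}

```text
time: 1.3
ee_pos: [0.2757, -0.3151, 0.2109]
tcp_rot: [-180.0, -0.0, 45.2]
wrist_force: [1.1, 0.1, 0.5]
opening: 0.0856
grasp_force: 0.0
```

Request:
{"name": "carry_out", "arguments": {"linear": [[0.48,0.876,0],[0.48,0.876,0],[0.48,0.876,0],[0.48,0.876,0],[0.48,0.876,0],[0.48,0.876,0],[0.48,0.876,0],[0.48,0.876,0],[0.48,0.876,0],[0.48,0.876,0],[0.48,0.876,0],[0.48,0.876,0]], "rotation": [[0,0,0.293],[0,0,0.293],[0,0,0.293],[0,0,0.293],[0,0,0.293],[0,0,0.293],[0,0,0.293],[0,0,0.293],[0,0,0.293],[0,0,0.293],[0,0,0.293],[0,0,0.293]], "grip": [-1,-1,-1,-1,-1,-1,-1,-1,-1,-1,-1,-1]}}

```text
time: 2.5
ee_pos: [0.3909, -0.1048, 0.2109]
tcp_rot: [-180.0, 0.0, 73.3]
wrist_force: [0.2, 0.4, -0.6]
opening: 0.0852
grasp_force: 0.0
```

Request:
{"name": "carry_out", "arguments": {"linear": [[0.48,0.876,0],[0.48,0.876,0],[0.48,0.876,0],[0.48,0.876,0],[0.48,0.876,0],[0.48,0.876,0],[0.48,0.876,0],[0.48,0.876,0],[0,0,0],[0,0,0]], "rotation": [[0,0,0.293],[0,0,0.293],[0,0,0.293],[0,0,0.293],[0,0,0.293],[0,0,0.293],[0,0,0.293],[0,0,0.293],[0,0,0],[0,0,0]], "grip": [-1,-1,-1,-1,-1,-1,-1,-1,-1,-1]}}

```text
time: 3.5
ee_pos: [0.4673, 0.0346, 0.2108]
tcp_rot: [-179.9, 0.0, 92.0]
wrist_force: [0.2, 1.0, -0.7]
opening: 0.0857
grasp_force: 0.0
```

```bash
python3 - <<'E'
from workcell import bot
import cv2,numpy as np
m=bot.camera_model("wrist")
cv2.imwrite("pics/w1.png",bot.camera("wrist"))
print({k:np.round(v,4).tolist() for k,v in m.items()})
o=bot.get_obs();print(o['time'],o['ee_pos'],o['tcp_rot'],o['q'],o['wrist_force'])
E
```

```text
{'fx': 325.1923, 'fy': 325.1923, 'cx': 281.5487, 'cy': 215.5704, 'camera_from_world': [[0.9994, 0.0356, -0.0026, -0.4673], [-0.0346, 0.9506, -0.3084, 0.0227], [-0.0085, 0.3083, 0.9512, -0.3864], [0.0, 0.0, 0.0, 1.0]]}
3.55 [0.46719234 0.0342262  0.21099234] [-1.79963288e+02  1.16680474e-02  9.19231646e+01] [ 4.19661073e+00 -6.10866498e+00 -9.41472379e-01  9.52043385e+01
 -1.02025454e-02  9.22734532e+01] [-0.51138243 -0.47785655  0.20860296]
```

View pics/w1.png

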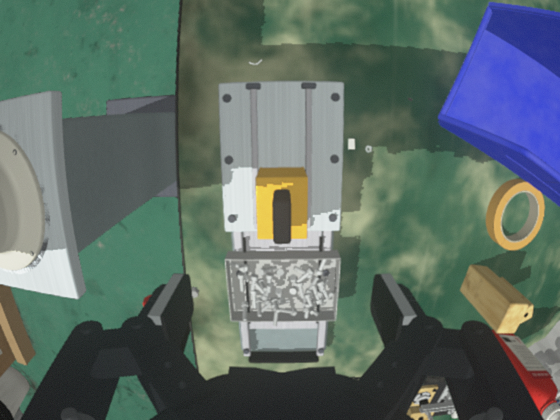

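The wrist view shows the black tab top at about (274–292, 190–243), centred between the fingers (midpoint u≈281.5). Descending and pinching now.

Request:
{"name": "carry_out", "arguments": {"linear": [[0.04,0,-0.9],[0,0,-0.9],[0,0,-0.9],[0,0,-0.9],[0,0,-0.9],[0,0,0],[0,0,0],[0,0,0],[0,0,0],[0,0,0],[0,0,0],[0,0,0]], "rotation": [[0,0,0],[0,0,0],[0,0,0],[0,0,0],[0,0,0],[0,0,0],[0,0,0],[0,0,0],[0,0,0],[0,0,0],[0,0,0],[0,0,0]], "grip": [-1,-1,-1,-1,-1,-1,1,1,1,1,1,1], "grip_force": 40}}

```text
time: 4.75
ee_pos: [0.4672, 0.0345, 0.1217]
tcp_rot: [-179.9, 0.0, 92.0]
wrist_force: [-8.0, -1.7, 7.3]
opening: 0.0116
grasp_force: 39.1
```

Request:
{"name": "carry_out", "arguments": {"linear": [[-0.01,0.35,0],[-0.01,0.35,0],[-0.01,0.35,0],[-0.01,0.35,0],[-0.01,0.35,0],[-0.01,0.35,0],[-0.01,0.35,0],[-0.01,0.35,0],[-0.01,0.35,0],[-0.01,0.35,0],[-0.01,0.25,0],[0,0,0]], "rotation": [[0,0,0],[0,0,0],[0,0,0],[0,0,0],[0,0,0],[0,0,0],[0,0,0],[0,0,0],[0,0,0],[0,0,0],[0,0,0],[0,0,0]], "grip": [1,1,1,1,1,1,1,1,1,1,1,1]}}

```text
time: 5.95
ee_pos: [0.464, 0.11, 0.1217]
tcp_rot: [-179.8, -0.0, 92.0]
wrist_force: [-13.5, 1.3, 9.1]
opening: 0.0113
grasp_force: 39.4
```

Request:
{"name": "carry_out", "arguments": {"linear": [[0,0.1,0],[0,0.1,0],[0,0,0]], "rotation": [[0,0,0],[0,0,0],[0,0,0]], "grip": [1,1,1]}}

```text
time: 6.25
ee_pos: [0.464, 0.1121, 0.1217]
tcp_rot: [-179.8, 0.2, 91.9]
wrist_force: [-12.7, -9.4, 9.5]
opening: 0.0116
grasp_force: 39.7
```

The guard hit its stop: 77.6 mm travelled, with reaction force appearing. Releasing and raising.

Request:
{"name": "carry_out", "arguments": {"linear": [[0,0,0],[0,0,0],[0,0,0],[0,0,0],[0,0,0],[0,0,1],[0,0,1],[0,0,1],[0,0,1],[0,0,0]], "rotation": [[0,0,0],[0,0,0],[0,0,0],[0,0,0],[0,0,0],[0,0,0],[0,0,0],[0,0,0],[0,0,0],[0,0,0]], "grip": [-1,-1,-1,-1,-1,-1,-1,-1,-1,-1]}}

```text
time: 7.25
ee_pos: [0.4671, 0.1138, 0.2037]
tcp_rot: [179.8, -0.0, 92.0]
wrist_force: [0.2, 0.3, -0.6]
opening: 0.0852
grasp_force: 0.0
```

Request:
{"name": "carry_out", "arguments": {"linear": [[0,-0.6,0],[0,-0.9,0],[0,-0.9,0],[0,-0.9,0],[0,-0.9,0],[0,0,0],[0,0,0]], "rotation": [[0,0,0],[0,0,0],[0,0,0],[0,0,0],[0,0,0],[0,0,0],[0,0,0]], "grip": [-1,-1,-1,-1,-1,-1,-1]}}

```text
time: 7.95
ee_pos: [0.4657, 0.029, 0.2003]
tcp_rot: [-179.9, -0.0, 91.9]
wrist_force: [0.8, -0.5, -0.8]
opening: 0.0854
grasp_force: 0.0
```

```bash
python3 - <<'E'
from workcell import bot
import cv2,numpy as np
m=bot.camera_model("wrist");im=bot.camera("wrist")
cv2.imwrite("pics/w2.png",im)
o=bot.get_obs();print(o['time'],o['ee_pos'],o['tcp_rot'],o['wrist_force'])
T=m["camera_from_world"];R=T[:3,:3];c=-R.T@T[:3,3]
def at(u,v,z):
    a=np.array([u-m["cx"],v-m["cy"]]);r=np.hypot(*a);t=r/m["fx"];d=np.r_[np.sin(t)*a/r*[1,-1],-np.cos(t)];d=R.T@d
    return c+d*(z-c[2])/d[2]
h=cv2.cvtColor(im,cv2.COLOR_BGR2HSV);mk=cv2.inRange(h,(0,150,80),(8,255,255))|cv2.inRange(h,(172,150,80),(180,255,255))
n,l,s,ce=cv2.connectedComponentsWithStats(mk)
for i in range(1,n):
    if s[i,4]>80: print(s[i],ce[i],at(*ce[i],.098))
E
```

```text
8.0 [0.46586843 0.02946068 0.20052206] [-1.79948216e+02 -7.15961944e-03  9.19266292e+01] [ 0.40768472 -0.41762879  1.22008456]
[270 196  27  24 491] [282.6191446  207.67413442] [0.4660277  0.02988418 0.098     ]
[ 494  330   66   87 1572] [533.07633588 379.67111959] [ 0.87569633 -0.23813983  0.098     ]
```

View pics/w2.png

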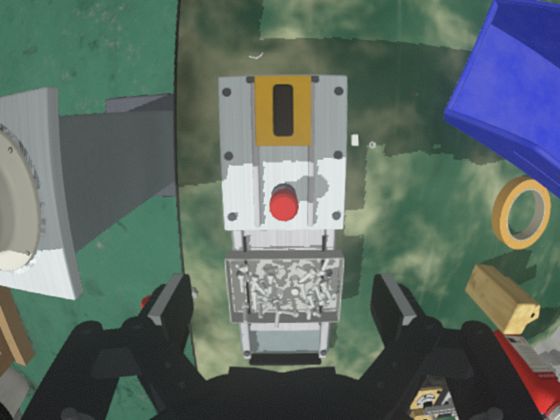

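The guard is fully open at (283,110), and the red knob is exposed at (284,203), at about x 0.467, y 0.030. Descending and gripping it.

Request:
{"name": "carry_out", "arguments": {"linear": [[0.05,0.03,-0.9],[0,0,-0.9],[0,0,-0.9],[0,0,-0.9],[0,0,-0.9],[0,0,-0.9],[0,0,-0.9],[0,0,0],[0,0,0]], "rotation": [[0,0,0],[0,0,0],[0,0,0],[0,0,0],[0,0,0],[0,0,0],[0,0,0],[0,0,0],[0,0,0]], "grip": [-1,-1,-1,-1,-1,-1,-1,-1,-1], "grip_force": 60}}

```text
time: 8.9
ee_pos: [0.4669, 0.0306, 0.0753]
tcp_rot: [-180.0, -0.0, 92.0]
wrist_force: [0.8, 0.2, 0.3]
opening: 0.0855
grasp_force: 0.0
```

Request:
{"name": "carry_out", "arguments": {"linear": [[0,0,0],[0,0,0],[0,0,0],[0,0,0],[0,0,0],[0,0,0],[0,0,0]], "rotation": [[0,0,0],[0,0,0],[0,0,0],[0,0,0],[0,0,0],[0,0,0],[0,0,0]], "grip": [1,1,1,1,1,1,1]}}

```text
time: 9.6
ee_pos: [0.4685, 0.0302, 0.0778]
tcp_rot: [179.7, -0.0, 91.9]
wrist_force: [-2.7, 0.5, 16.8]
opening: -0.0
grasp_force: 8.5
```

The opening reads 0, so the grip may have missed. Taking a look.

```bash
python3 - <<'E'
from workcell import bot
import cv2,numpy as np
im=bot.camera("wrist");s=bot.camera("scene");
a=cv2.resize(im[130:330,180:390],None,fx=2,fy=2,interpolation=cv2.INTER_CUBIC)
b=cv2.resize(s[150:262,220:325],(375,400),interpolation=cv2.INTER_CUBIC)
cv2.imwrite("pics/w3.png",np.hstack([a,b]))
o=bot.get_obs();print({k:np.round(o[k],3).tolist() for k in o})
E
```

```text
{'time': 9.7, 'q': [3.686, -6.857, -16.342, 80.26, 0.005, 91.737], 'qd': [0.073, -0.001, -0.029, -0.019, 0.019, -0.102], 'joint_efforts': [-0.093, -31.54, 39.214, -0.99, -0.047, 0.001], 'ee_pos': [0.469, 0.03, 0.078], 'tcp_rot': [179.745, -0.013, 91.95], 'wrist_force': [-2.306, -0.342, 16.782], 'torque': [-0.018, 0.446, 0.034], 'grasp_force': 8.452, 'opening': -0.0}
```

View pics/w3.png

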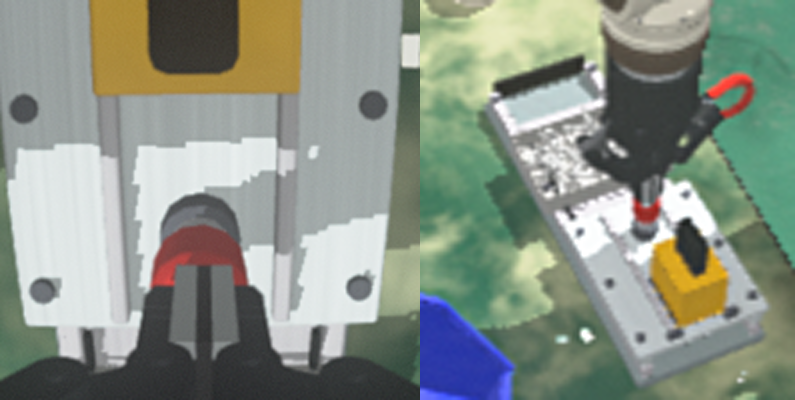

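```bash
cat >> h.py <<'E'
def fish(m,p):
    q=m["camera_from_world"][:3]@np.append(p,1);x,y,z=q[0],-q[1],-q[2];s=np.hypot(x,y);t=np.arctan2(s,z)*m["fx"]/s
    return np.round([m["cx"]+t*x,m["cy"]+t*y],1)
E
python3 - <<'E'
from workcell import bot
from h import *
m=bot.camera_model("wrist");o=bot.get_obs();p=o['ee_pos'];c=lambda q:((q-[180,130])*2)
T=m["camera_from_world"];print('cam',-T[:3,:3].T@T[:3,3])
for dz in(-.008,.0,.011): print('tip',dz,c(fish(m,p+[0,.011,dz])),c(fish(m,p+[0,0,dz])))
for y in(.020,.025,.029,.035):
  for dx,dy,z in((0,.0125,.062),(-.013,0,.098),(.013,0,.098),(0,.013,.098),(0,.013,.074)): print(y,dx,dy,z,c(fish(m,np.array([.467+dx,y+dy,z]))))
s=bot.camera_model("scene");f=lambda q:np.round((np.array(proj(s,q))-[220,150])*3.57)
print('scene',[f([.467,.029,z]) for z in(.05,.074,.098)],'tips',f(p-[0,0,.008]),'guardtabtop',f([.465,.111,.144]))
E
```

```text
cam [0.46490324 0.1097086  0.24042593]
tip -0.008 [205.6 216. ] [204.2 251.4]
tip 0.0 [205.8 227. ] [204.4 263.4]
tip 0.011 [206.  243.8] [204.6 281.8]
0.02 0 0.0125 0.062 [199.2 233.2]
0.02 -0.013 0 0.098 [146.6 331.4]
0.02 0.013 0 0.098 [247.8 334.2]
0.02 0 0.013 0.098 [199. 289.]
0.02 0 0.013 0.074 [199.2 248.4]
0.025 0 0.0125 0.062 [199.8 217.6]
0.025 -0.013 0 0.098 [146.6 314.8]
0.025 0.013 0 0.098 [249.2 317.8]
0.025 0 0.013 0.098 [199.6 271. ]
0.025 0 0.013 0.074 [199.8 232.2]
0.029 0 0.0125 0.062 [200.2 205. ]
0.029 -0.013 0 0.098 [146.4 301. ]
0.029 0.013 0 0.098 [250.2 304.2]
0.029 0 0.013 0.098 [200.2 256.2]
0.029 0 0.013 0.074 [200.2 219. ]
0.035 0 0.0125 0.062 [201.  185.8]
0.035 -0.013 0 0.098 [146.4 280. ]
0.035 0.013 0 0.098 [251.8 283.2]
0.035 0 0.013 0.098 [201.  233.6]
0.035 0 0.013 0.074 [201.  198.6]
scene [array([226., 229.]), array([227., 212.]), array([228., 195.])] tips [226. 217.] guardtabtop [273. 231.]
```

```bash
python3 - <<'E'
from workcell import bot
from h import *
from scipy.optimize import least_squares as ls
m=dict(bot.camera_model("wrist"));o=bot.get_obs();T=m["camera_from_world"].copy()
d=np.array([.46587,.02946,.20052])-o['ee_pos'];T[:3,3]-=T[:3,:3]@d;m["camera_from_world"]=T
P=np.array([(219,76),(347,75),(222,231),(344,229)]);L=np.array([(-62,118),(62,118),(-62,-38),(62,-38)])/1e3
def F(s):
    return np.concatenate([fish(m,[s[0]+a*np.cos(s[2])-b*np.sin(s[2]),s[1]+a*np.sin(s[2])+b*np.cos(s[2]),.05+s[3]])-u for (a,b),u in zip(L,P)])
r=ls(F,[.467,.029,.035,0],diff_step=1e-3,x_scale=[.01,.01,.02,.01]);print(r.x,r.fun)
a=np.linspace(0,6.28,40)
for dz in(0,-.02):print('knob width',np.ptp([fish(m,[.467+.013*np.cos(t),.028+.013*np.sin(t),.098+dz])[0] for t in a]))
E
```

```text
[0.46759642 0.02969222 0.035      0.        ] [-0.9 -0.4  1.3  0.8  1.4 -0.7 -1.3  1.2]
knob width 30.5
knob width 28.399999999999977
```

```bash
python3 - <<'E'
from workcell import bot
from h import *
import cv2
m=bot.camera_model("wrist");p=bot.get_obs()['ee_pos']
for dz in(-.008,.005,.015,.025): print(dz,[fish(m,p+[s*.0425,dy,dz]) for s in(-1,1) for dy in(.011,-.011)],'closed',[fish(m,p+[0,dy,dz]) for dy in(.011,-.011)])
a=cv2.imread("pics/w2.png")[255:345,110:250]
b=bot.camera("wrist");b1=b[185:295,215:345];s=bot.camera("scene")[185:225,265:305]
R=lambda i,w,h:cv2.resize(i,(w,h),interpolation=cv2.INTER_CUBIC)
cv2.imwrite("pics/m4.png",np.hstack([R(b1,473,400),np.vstack([R(a,320,206),R(s,320,194)])]))
h=cv2.cvtColor(b,cv2.COLOR_BGR2HSV);mk=cv2.inRange(h,(0,120,50),(8,255,255))|cv2.inRange(h,(172,120,50),(180,255,255))
ys,xs=np.nonzero(mk[180:300,220:340]);print('red now',xs.min()+220,xs.max()+220,ys.min()+180,ys.max()+180)
E
```

```text
-0.008 [array([208.6, 235.3]), array([210.4, 269.4]), array([356.4, 240. ]), array([351.9, 273.7])] closed [array([282.8, 238. ]), array([281.4, 272.4])]
0.005 [array([203.7, 244.1]), array([206. , 279.9]), array([361.5, 249. ]), array([356.4, 284.3])] closed [array([283. , 247.2]), array([281.5, 283.3])]
0.015 [array([199.5, 251.8]), array([202.3, 288.9]), array([365.9, 256.8]), array([360.1, 293.4])] closed [array([283.1, 255.2]), array([281.5, 292.7])]
0.025 [array([194.8, 260.3]), array([198.2, 298.8]), array([370.7, 265.5]), array([364.2, 303.4])] closed [array([283.2, 264.1]), array([281.6, 303. ])]
red now 256 302 246 272
```

View pics/m4.png

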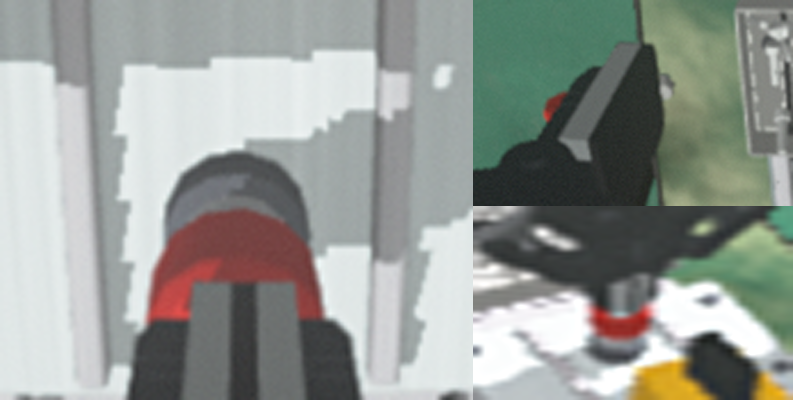

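The enlarged view shows the closed fingers ending at (283,263), on top of the red knob instead of around it. The upward force of 17 N agrees, so the tips sit higher than I assumed. I'll reopen, go 13 mm lower and grip again; that height still clears the deck if the documented tip length is correct.

Request:
{"name": "carry_out", "arguments": {"linear": [[0,0,0.25],[0,0,0],[0,0,0],[0,0,0],[0,0,0],[0,0,0],[0,0,-0.3],[0,0,-0.3],[0,0,-0.3],[0,0,0]], "rotation": [[0,0,0],[0,0,0],[0,0,0],[0,0,0],[0,0,0],[0,0,0],[0,0,0],[0,0,0],[0,0,0],[0,0,0]], "grip": [-1,-1,-1,-1,-1,-1,-1,-1,-1,-1]}}

```text
time: 10.8
ee_pos: [0.4664, 0.0301, 0.0609]
tcp_rot: [-179.9, 0.0, 92.0]
wrist_force: [-0.3, 0.5, -1.0]
opening: 0.0854
grasp_force: 0.0
```

Request:
{"name": "carry_out", "arguments": {"linear": [[0,0,0],[0,0,0],[0,0,0],[0,0,0],[0,0,0],[0,0,0],[0,0,0]], "rotation": [[0,0,0],[0,0,0],[0,0,0],[0,0,0],[0,0,0],[0,0,0],[0,0,0]], "grip": [1,1,1,1,1,1,1]}}

```text
time: 11.5
ee_pos: [0.4674, 0.0301, 0.0627]
tcp_rot: [180.0, -0.0, 92.0]
wrist_force: [-1.3, -0.1, 5.2]
opening: 0.0229
grasp_force: 59.0
```

The knob is gripped (opening 22.9 mm, 59 N). Lifting slowly.

Request:
{"name": "carry_out", "arguments": {"linear": [[0,0,0],[0,0,0.1],[0,0,0.1],[0,0,0.1],[0,0,0.1],[0,0,0]], "rotation": [[0,0,0],[0,0,0],[0,0,0],[0,0,0],[0,0,0],[0,0,0]], "grip": [1,1,1,1,1,1], "grip_force": 80}}

```text
time: 12.1
ee_pos: [0.4671, 0.0301, 0.0691]
tcp_rot: [-180.0, 0.0, 92.0]
wrist_force: [4.4, 0.6, -8.7]
opening: 0.0223
grasp_force: 79.6
```

Request:
{"name": "carry_out", "arguments": {"linear": [[0,0,0.1],[0,0,0.1],[0,0,0.1],[0,0,0]], "rotation": [[0,0,0],[0,0,0],[0,0,0],[0,0,0]], "grip": [1,1,1,1]}}

```text
time: 12.5
ee_pos: [0.4671, 0.0302, 0.075]
tcp_rot: [-179.9, -0.0, 92.0]
wrist_force: [5.9, 0.4, -12.8]
opening: 0.0221
grasp_force: 79.3
```

Request:
{"name": "carry_out", "arguments": {"linear": [[0,0,0.05],[0,0,0.05],[0,0,0],[0,0,0]], "rotation": [[0,0,0],[0,0,0],[0,0,0],[0,0,0]], "grip": [1,1,1,1]}}

```text
time: 12.9
ee_pos: [0.4671, 0.0302, 0.0768]
tcp_rot: [-179.9, -0.0, 92.0]
wrist_force: [6.5, 0.1, -13.4]
opening: 0.0221
grasp_force: 79.2
```

Request:
{"name": "carry_out", "arguments": {"linear": [[0,0,0.05],[0,0,0],[0,0,0],[0,0,0],[0,0,0],[0,0,0],[0,0,0],[0,0,0],[0,0,0],[0,0,0]], "rotation": [[0,0,0],[0,0,0],[0,0,0],[0,0,0],[0,0,0],[0,0,0],[0,0,0],[0,0,0],[0,0,0],[0,0,0]], "grip": [1,1,1,1,1,1,1,1,1,1]}}

```text
time: 13.9
ee_pos: [0.467, 0.0302, 0.077]
tcp_rot: [-179.9, -0.0, 92.0]
wrist_force: [9.2, 0.6, -20.3]
opening: 0.0223
grasp_force: 80.3
```

```bash
python3 - <<'E'
from workcell import bot
import cv2,numpy as np
R=lambda i:cv2.resize(i,(400,300),interpolation=cv2.INTER_CUBIC)
cv2.imwrite("pics/w5.png",np.hstack([R(bot.camera("wrist")),R(bot.camera("scene")[150:255,220:360])]))
o=bot.get_obs();print(o['time'],o['ee_pos'],o['wrist_force'],o['opening'],o['grasp_force'])
E
```

```text
14.0 [0.46701705 0.03016512 0.07704707] [  8.28351459  -0.05001067 -19.57503655] 0.022267812452484888 80.27925758492813
```

View pics/w5.png

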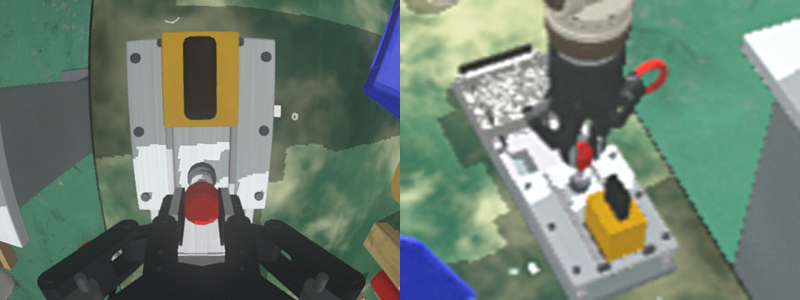

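The fingers hold the raised knob at (202,205), with the plunger at its hard stop: force rose to 20 N while z barely changed. The tray has run out to the black buffer and the guard is fully open.

```bash
python3 -c "
from workcell import bot
print(bot.job_done())"
```

```text
the job is handed in; nothing more can be done
None
```

The job is handed in (the call returned no verdict): the guard is at its open stop, the gripper is holding the knob with the plunger at its upper hard stop (about 80 N grip), the tray has run out to its buffer, and nothing nearby appears to have been touched; my first grip closed on top of the knob, so I gripped again 13 mm lower.

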